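Uncover the seedling tray and line it up under the dibber

ROBOT

A 6-joint arm with a two-finger parallel gripper is mounted at the origin on the work surface. World frame = base frame: x ahead of the robot, y to its left, z up, the work surface at z = 0. Lengths are in m, angles in rad, forces in N, time in s.
With the tool pointing down it reaches from about 0.225 to 0.875 m from the base axis. Payload 3.4 kg.
Tool frame: the origin (TCP) lies between the finger pads; the fingertips stand 11 mm ahead of it and the grasp point (between the pads) lies 8 mm behind it; z points along the fingers, y is the line along which they close (so a half turn about z gives the same grasp; the last joint's range is limited). The gripper opens to 85 mm and grips with 20 to 120 N. Pads are 22 mm wide; open, the fingers measure 114 mm over their backs; the gripper's body (76 mm by 85 mm) begins 54 mm behind the grasp point. The pads swing forward as they close: fully open they stand 13 mm farther back than shut.
Start: joints at [-0.121, 0.276, 1.505, -0, 1.361, -0.121], TCP at [0.575, -0, 0.242] pointing down, gripper open.
Joint ranges: [-2.89, 2.89], [-0.75, 2.08], [0.22, 2.7], [-1.18, 4.32], [0.11, 2.71], [-2.7, 2.7]. Speed limits (rad/s): [2.57, 2.57, 3.14, 3.14, 3.14, 3.14].

INTERFACE

Orientations are given as a unit quaternion [w, x, y, z].
In Python, from rig import manip, imaging gives the robot as it stands. The module is installed in compiled form; this text tells all that it offers.
- The arm moves only by the tool jog_arm, never from a script. Its argument "deltas" is one flat list of numbers, 7 for each row, row after row: the turn, a rotation vector about the world's x, y, z in degrees, then the shift along the world's x, y, z in mm, then the opening, from 0 (shut) to 1 (fully open). In form: [ax, ay, az, tx, ty, tz, gripper, ax, ay, az, tx, ty, tz, gripper, ...]. A call has 1 to 20 rows; each row is the pose to reach, as a shift and turn from the pose commanded when the call began; what a row does not reach only later rows make up. A row lasts 1/10 s, in which the tool goes at most 50 mm and 8.59 degrees, less where a joint would pass 70% of its speed; a pose out of reach is approached as far as the arm can. A call with a gripper value outside its range is refused whole. The fingers move at their own pace and stop on an object; "grip_force" is the grip in N (left out, the last holds). Time passes only in rows, so rows that repeat a pose let the fingers close. It gives the time, the measured TCP pose, the force, the opening and the grip force at its end, in the units of the state.
- manip.get_state(): the state, without advancing time (a new reading comes with each control period).
- imaging.get_image(name): name is "scene" or "side" or "wrist"; returns the picture (480x640x3 uint8, blue, green, red); there is no depth.
- imaging.calibration(name): a dict with "mtx" (3x3 intrinsics, pixels), "cam_to_world" (4x4, takes a point from camera to world coordinates). Camera axes: x right, y down, z forward; pixel columns grow to the right and rows downward; lengths in m; the calibration is good to about 2 mm. A picture is of the moment at which its call begins: read the wrist's pose just before it. calibration takes no time and is no camera call; for the wrist camera it gives the pose at the moment of the call.
- manip.sign_off(): hands the job in; it is judged then, once.
The state is a dict: "clock": time; "qpos": joint angles; "qd": joint speeds; "effort": joint torques, N m; "position": TCP position; "ee_rot": TCP orientation; "contact_force": force on the tool from outside, world axes, zero at the start; "moment": the same for the moment, N m; "width": finger opening in m; "gripper_force": force on a finger pad.
Only numpy, scipy, OpenCV 4.12 (cv2) and the standard library are available. Lean on these libraries where they do the work, as an engineer would, in place of code of your own. Each camera call takes 0.05 s, during which the arm holds its last target. There are 200 camera calls.

TASK

Lift the loose cover off the black seedling tray and lay it, right way up and lengthwise, in the middle of the wooden board without dropping it. Then slide the tray along the bench, without lifting it, until the centre of its one round cell is right under the tip of the dibber stand. Do not knock the stand, the clay pots, the hand fork or the spray bottle.

Things in the scene. Friction and masses are not known exactly. Their poses are not given: they have to be found in the camera images.
- tray: Loose black seedling tray, 0.4 kg. Cell part 150 (x) x 110 (y) x 55 mm high, 4 mm walls, 3 x 2 cells: five open square ones; the far left one (+x +y) has a flush top with a 34 mm round hole. A pull tab 44 mm wide (y), 36 mm high, runs from x = -125 to -75 mm at its near end, resting on the bench. Origin: centre of the cell part's underside; x lengthwise, away from the tab and robot.
- round_cell (a point): Centre of the tray's round hole, level with the rim: 49 mm along +x, 26.5 mm along +y and 55 mm above the tray's origin. Hidden under the cover at first.
- tab (a point): Top face of the tray's pull tab, 36 mm above the bench, 105 mm along -x from the tray's origin: a place to grip the tab's 44 mm width (along y).
- cover: Loose white plastic cover on the tray, 0.22 kg, 164 (x) x 124 (y) x 34 mm high, plus a handle ridge 70 (x) x 24 (y) mm, 34 mm high, in the middle of its top. Its skirt hangs 12 mm deep outside the rim with 3 mm of play: lift it straight up. Origin: centre of the skirt's lower edge, 43 mm above the bench on the tray; x lengthwise, z up.
- cover_grip (a point): Top of the cover's handle ridge, 68 mm above the cover's origin; grip the ridge's 24 mm width (along y).
- board: Flat plain wooden board fixed to the bench, 220 (x) x 170 (y) x 12 mm, left or right of the tray. Origin: centre of its underside on the bench; x lengthwise. Its top is 12 mm above the bench.
- dibber: Fixed green bench stand, on the other side of the tray than the board. A pointed 16 mm steel dibber hangs from an arm 32 mm wide, 200 to 230 mm above the bench, that runs along +x to a 30 mm square column 150 mm away on a base plate 100 x 100 x 12 mm centred under it. Origin: on the bench under the tip; x from tip to column, roughly away from the robot.
- dibber_tip (a point): The dibber's tip, 65 mm above the bench, under a dark round boss on top of the arm, 20 mm in from the arm end nearest the robot; 10 mm above the uncovered tray's rim; the cover is too high to pass under it.
- pot_a: Clay pot, 100 mm across the rim, 85 mm high, beyond the work to the left; origin: centre of its underside.
- pot_b: Clay pot, 100 mm across the rim, 85 mm high, beyond the work to the right; origin: centre of its underside.
- fork: Hand fork lying on the bench at the far left, 260 mm long along its x (wooden handle to -x, 60 mm wide steel head), 26 mm high; origin at its middle, on the bench.
- bottle: Push-button spray bottle standing at the far right, 76 mm across, 192 mm high; origin: centre of its underside.

How it is judged:
On the way, in this order (a step that is already met when the one before it is completed fails the run):
1. the cover is lifted clear of the tray, its skirt at least 10 mm above the rim (z of cover in the frame of tray above 0.065 m), for 0.1 s.
2. the cover lies released and flat, right way up, on the board: its centre within 25 mm of the board's centre, its length within 15 degrees of the board's length (either way round) (horizontal distance between cover and board below 0.025 m and z of cover in the frame of board below 0.016 m and angle between cover's own z axis and vertical below 0.06 rad and angle between the x axis of cover and the x axis of board, either way round below 0.26 rad and contact force between the fingers and cover below 0.1 N and linear speed of cover below 0.02 m/s), for 0.3 s.
3. the tray, flat on the bench, has its round cell's centre within 6 mm (horizontally) of the dibber's tip, the cover still lying on the board (horizontal distance between round_cell and dibber_tip below 0.006 m and height (world z) of tray below 0.003 m and angle between tray's own z axis and vertical below 0.03 rad and horizontal distance between cover and board below 0.025 m and z of cover in the frame of board below 0.016 m and angle between cover's own z axis and vertical below 0.06 rad and angle between the x axis of cover and the x axis of board, either way round below 0.26 rad), for 0.2 s.
At the end, for the whole second after the job is handed in: Tray flat and still on the bench, its round cell's centre within 6 mm, horizontally, of the dibber's tip; cover flat, right way up and still on the board, its centre within 25 mm of the board's centre, its length within 15 degrees of the board's length (either way round) (all of step 3 and linear speed of each of tray, cover below 0.01 m/s); the robot touches nothing.
It fails at once if the tray is lifted more than 10 mm off the bench or tipped more than 6 degrees (height (world z) of tray above 0.01 m or angle between tray's own z axis and vertical above 0.105 rad).
It fails at once if the cover is dropped (out of the fingers and moving faster than 0.5 m/s, a fall of about 13 mm) (contact force between the fingers and cover below 0.05 N and linear speed of cover above 0.5 m/s).
It fails at once if the dibber stand is knocked with more than 8 N (contact force between dibber and anything else above 8 N).
It fails at once if a clay pot, the hand fork or the spray bottle is moved more than 20 mm (distance of any of pot_a, pot_b, fork, bottle from where it was at the start of the episode above 0.02 m).
It also fails if it takes over 61 s, if anything falls off the work surface, if the arm or the gripper's body presses on something with over 40 N, if the wrist force passes 120 N, or if a joint passes its speed limit or range.

## Working session

There is one attempt and no reset: what is moved stays moved. The work goes in short steps, Python scripts to look and compute and a tool call to move; the robot and the scene stay as the last step left them, time stands still between calls to the robot, and variables do not carry over. Pictures are saved under pics/ and viewed, at most 10 in all, crops included, and the job is handed in when it is done.

Besides the shell and the picture viewer there is one more tool, called after "Emit:" as name(argument=value, ...), one argument or row to a line, values as JSON. jog_arm: Moves the arm, as the interface text tells. Its arguments: {"type":"object","properties":{"deltas":{"type":"array"},"grip_force":{"type":"number"}},"required":["deltas"]}

```bash
mkdir -p pics; cat > h.py <<'E'
import numpy as np,cv2
from rig import manip,imaging
def snap(n,f):
    c=imaging.calibration(n); im=imaging.get_image(n); cv2.imwrite(f'pics/{f}.png',im)
    np.savez(f'pics/{f}.npz',K=c['mtx'],T=c['cam_to_world']); return im
def px(f,pts):  # pts: (u,v,z) -> world at height z
    d=np.load(f'pics/{f}.npz');K,T=d['K'],np.array(d['T']);out=[]
    for u,v,z in pts:
        r=T[:3,:3]@np.linalg.solve(K,[u,v,1.]);o=T[:3,3];out.append(o+r*(z-o[2])/r[2])
    return np.array(out)
def proj(f,P):
    d=np.load(f'pics/{f}.npz');K,T=d['K'],np.array(d['T'])
    p=(np.asarray(P)-T[:3,3])@T[:3,:3];q=p@np.array(K).T;return q[:,:2]/q[:,2:]
E
python3 -c "
from h import *
for n in ['scene','side']: snap(n,n+'0'); print(np.load(f'pics/{n}0.npz')['T'].round(2))"
```

```text
[[ 0.85  0.36 -0.38  1.1 ]
 [ 0.53 -0.59  0.61 -0.78]
 [-0.01 -0.72 -0.69  1.  ]
 [ 0.    0.    0.    1.  ]]
[[ 0.95 -0.18  0.25  0.33]
 [-0.31 -0.5   0.81 -0.93]
 [-0.02 -0.85 -0.53  0.74]
 [ 0.    0.    0.    1.  ]]
```

View pics/scene0.png

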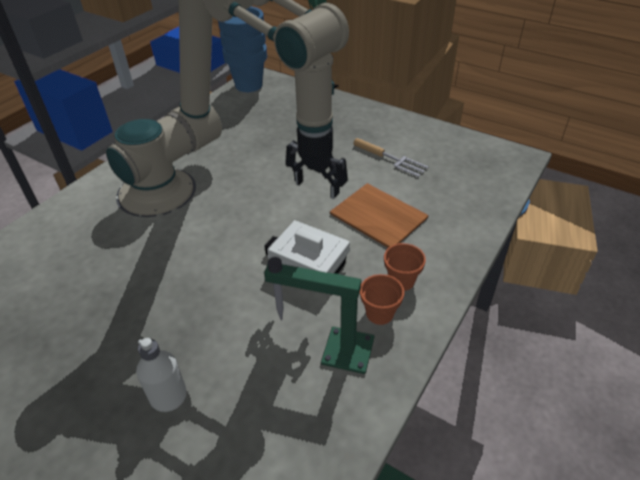

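View pics/side0.png

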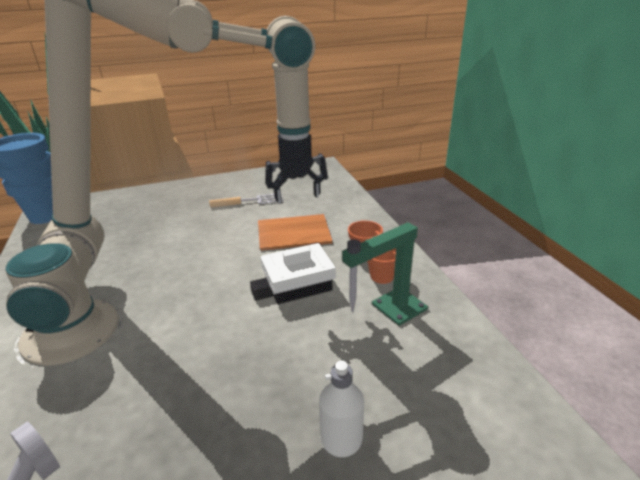

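Both views show the tray with its cover mid-bench (side about 297,270), the board behind it (295,232), the stand at right (column about 400,270, tip about 353,310), pots beyond, the fork far left and the bottle far right. I'll enlarge these for measuring.

```bash
python3 -c "
from h import *
a=cv2.imread('pics/side0.png')[205:335,245:440];cv2.imwrite('pics/sc.png',cv2.resize(a,None,fx=4,fy=4,interpolation=2))
a=cv2.imread('pics/scene0.png')[180:375,258:438];cv2.imwrite('pics/scc.png',cv2.resize(a,None,fx=3,fy=3,interpolation=2))"
```

```text
(no output)
```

View pics/sc.png

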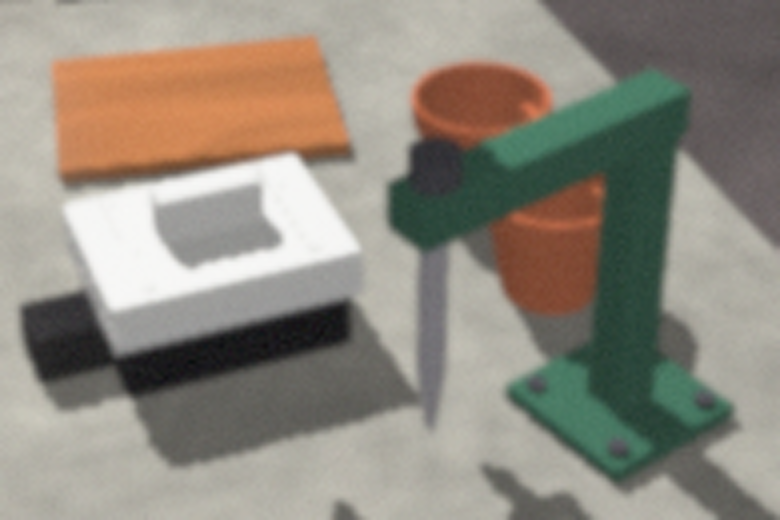

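View pics/scc.png

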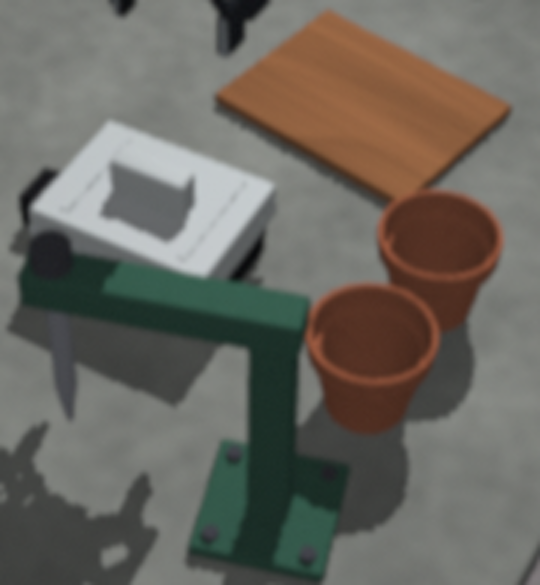

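The crops give clear corners in crop pixels. In the side crop: board (53,62),(318,38),(352,155),(62,175); cover top (64,208),(298,154),(360,252),(108,312); tip (431,428).

```bash
python3 -c "
from h import *
S=lambda L,z:px('side0',[(u/4+245-.4,v/4+205-.4,z) for u,v in L])
C=lambda L,z:px('scene0',[(u/3+258-.3,v/3+180-.3,z) for u,v in L])
for n,s,c,z in [('board',[(62,175),(53,62),(318,38),(352,155)],[(216,98),(328,10),(511,107),(397,203)],.012),
 ('cover',[(108,312),(64,208),(298,154),(360,252)],[(32,207),(110,121),(275,187),(205,280)],.077),
 ('tip',[(431,428)],[(70,418)],.065),('base',[(508,388),(733,408)],[(222,441),(348,464),(320,578),(190,550)],.012)]:
  for nm,P in(('side',S(s,z)),('scene',C(c,z))):
    print(n,nm,P[:,:2].round(4).tolist(),'mean',P.mean(0).round(4))
    if len(P)==4: 
      for a,b in((0,3),(1,2),(0,1),(3,2)): d=P[b]-P[a];print('  L',np.linalg.norm(d).round(4),np.degrees(np.arctan2(d[1],d[0])).round(1))
print('boss',S([(437,155)],.235),'far plate',S([(615,472)],.012))
"
```

```text
board side [[0.4962, 0.1714], [0.5237, 0.3389], [0.7395, 0.3009], [0.706, 0.1229]] mean [0.6164 0.2335 0.012 ]
  L 0.2153 -13.0
  L 0.2191 -10.0
  L 0.1698 80.7
  L 0.1811 79.3
board scene [[0.4993, 0.1753], [0.5249, 0.3451], [0.7395, 0.306], [0.7067, 0.1394]] mean [0.6176 0.2415 0.012 ]
  L 0.2104 -9.8
  L 0.2181 -10.3
  L 0.1718 81.4
  L 0.1699 78.9
cover side [[0.4771, -0.0841], [0.4749, 0.0335], [0.6387, 0.0422], [0.6399, -0.0784]] mean [ 0.5577 -0.0217  0.077 ]
  L 0.1629 2.0
  L 0.164 3.1
  L 0.1176 91.1
  L 0.1207 90.6
cover scene [[0.4812, -0.0788], [0.4765, 0.0401], [0.6383, 0.0437], [0.6437, -0.0734]] mean [ 0.5599 -0.0171  0.077 ]
  L 0.1625 1.9
  L 0.1619 1.3
  L 0.1189 92.3
  L 0.1172 92.6
tip side [[0.6261, -0.233]] mean [ 0.6261 -0.233   0.065 ]
tip scene [[0.6256, -0.2295]] mean [ 0.6256 -0.2295  0.065 ]
base side [[0.7075, -0.1597], [0.828, -0.2227]] mean [ 0.7677 -0.1912  0.012 ]
base scene [[0.7097, -0.1562], [0.801, -0.1251], [0.8303, -0.2209], [0.7401, -0.2493]] mean [ 0.7703 -0.1879  0.012 ]
  L 0.098 -71.9
  L 0.1001 -73.0
  L 0.0964 18.8
  L 0.0945 17.5
boss [[ 0.63299436 -0.2166457   0.235     ]] far plate [[ 0.7355651  -0.24912236  0.012     ]]
```

Emit:
jog_arm(
  deltas=[0,0,1,-8,-10,-10,1,0,0,2,-16,-19,-40,1,0,0,2,-16,-19,-70,1,0,0,2,-16,-19,-100,1,0,0,2,-16,-19,-120,1,0,0,2,-16,-19,-132,1,0,0,2,-16,-19,-140,1,0,0,2,-16,-19,-147,1,0,0,2,-16,-19,-147,1],
  grip_force=40,
)

```text
clock: 1.0
position: [0.559, -0.019, 0.095]
ee_rot: [-0.0, 0.695, 0.719, -0.0]
contact_force: [0.1, 0.2, 0.8]
width: 0.0852
gripper_force: 0.0
```

```bash
python3 -c "
from h import *
snap('wrist','w1'); print(manip.get_state())"
```

```text
{'clock': 1.05, 'qpos': array([-1.58320494e-01,  3.73428016e-01,  1.75479732e+00,  7.39774026e-06,
        1.01279253e+00, -1.93352884e-01]), 'qd': array([-0.00239697, -0.00944378, -0.01196716,  0.00031724,  0.00015482,
        0.00012818]), 'effort': array([-2.19929911e-02, -4.23129237e+01, -1.97417289e+01, -1.55846003e-03,
       -4.96116467e-03, -1.38860326e-06]), 'position': array([ 0.55932145, -0.01901821,  0.09558153]), 'ee_rot': array([2.33835153e-04, 6.94614501e-01, 7.19382105e-01, 1.67106958e-04]), 'contact_force': array([-0.42089036, -0.1531011 , -0.22805214]), 'moment': array([ 0.02696857, -0.02664268, -0.01623917]), 'gripper_force': 0.0, 'width': 0.08547527444354601}
```

View pics/w1.png

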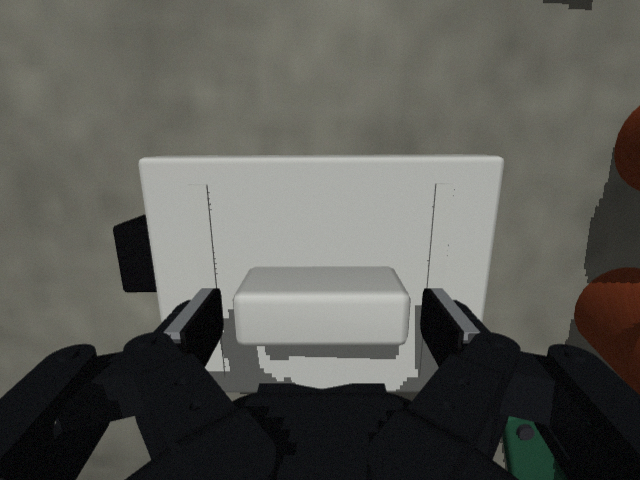

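The view shows the ridge (235–410, 265–345) lying along the closing line, so the fingers are 90° off. I have to lift and turn -90°.

Emit:
jog_arm(
  deltas=[0,0,0,0,0,25,1,0,0,0,0,0,50,1,0,0,-8,0,0,60,1,0,0,-16,0,0,60,1,0,0,-24,0,0,60,1,0,0,-32,0,0,60,1,0,0,-40,0,0,60,1,0,0,-48,0,0,60,1,0,0,-56,0,0,60,1,0,0,-64,0,0,60,1,0,0,-72,0,0,60,1,0,0,-80,0,0,60,1,0,0,-88,0,0,60,1,0,0,-90,0,0,60,1,0,0,-90,0,0,60,1],
)

```text
clock: 2.55
position: [0.5596, -0.0191, 0.1564]
ee_rot: [0.0, 1.0, 0.018, 0.001]
contact_force: [0.1, -0.1, 0.2]
width: 0.0848
gripper_force: 0.0
```

```bash
python3 -c "
from h import *
print(px('w1',[(140,160,.077),(503,158,.077),(250,268,.111),(395,268,.111)]).round(4))
s=manip.get_state();print(s['qpos'].round(2),s['position'],s['ee_rot']);T=imaging.calibration('wrist')['cam_to_world'];print(np.array(T).round(3))"
```

```text
[[0.4766 0.0396 0.077 ]
 [0.6363 0.0462 0.077 ]
 [0.5313 0.0036 0.111 ]
 [0.5852 0.0056 0.111 ]]
[-0.16  0.31  1.67 -0.    1.15  1.38] [ 0.55956215 -0.01906546  0.15641046] [2.31425907e-04 9.99844943e-01 1.75775412e-02 1.03282740e-03]
[[ 0.036 -0.965 -0.26   0.625]
 [-0.999 -0.034 -0.011 -0.016]
 [ 0.002  0.261 -0.965  0.289]
 [ 0.     0.     0.     1.   ]]
```

Emit:
jog_arm(
  deltas=[0,0,0,-1,0,-20,1,0,0,0,-1,0,-40,1,0,0,0,-1,0,-54,1,0,0,0,-1,0,-61,1,0,0,0,-1,0,-61,1,0,0,0,-1,0,-61,0,0,0,0,-1,0,-61,0,0,0,0,-1,0,-61,0,0,0,0,-1,0,-61,0,0,0,0,-1,0,-61,0,0,0,0,-1,0,-61,0,0,0,0,-1,0,-61,0,0,0,0,-1,0,-61,0],
  grip_force=40,
)

```text
clock: 3.85
position: [0.5585, -0.0189, 0.0949]
ee_rot: [-0.0, 1.0, 0.017, 0.001]
contact_force: [0.4, -0.0, 5.9]
width: 0.0233
gripper_force: 41.2
```

Emit:
jog_arm(
  deltas=[0,0,0,0,0,3,0,0,0,0,0,0,7,0,0,0,0,0,0,13,0,0,0,0,0,0,22,0,0,0,0,0,0,34,0,0,0,0,0,0,48,0,0,0,0,0,0,64,0,0,0,0,0,0,80,0,0,0,0,0,0,90,0,0,0,0,0,0,90,0,0,0,0,0,0,90,0],
)

```text
clock: 4.95
position: [0.5578, -0.019, 0.1844]
ee_rot: [0.0, 1.0, 0.017, -0.0]
contact_force: [-0.7, -0.7, -3.0]
width: 0.0232
gripper_force: 40.3
```

```bash
python3 -c "
from h import *
a=snap('side','side1')[140:335,225:425];b=snap('scene','scene1')[150:310,230:430]
cv2.imwrite('pics/c1.png',np.hstack([cv2.resize(a,(400,390),interpolation=2),cv2.resize(b,(400,320),interpolation=2)[[*range(320)]+[319]*70]]))"
```

```text
(no output)
```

View pics/c1.png

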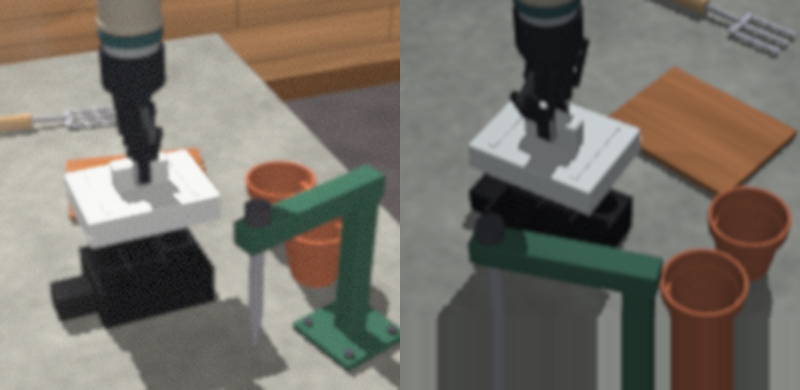

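The cover hangs level in the fingers and the tray has stayed flat. Next I carry the cover to the board.

Emit:
jog_arm(
  deltas=[0,0,-1,3,10,0,0,0,0,-2,8,32,0,0,0,0,-3,15,62,0,0,0,0,-5,22,94,0,0,0,0,-6,29,126,0,0,0,0,-8,36,158,0,0,0,0,-9,43,190,0,0,0,0,-11,51,220,0,0,0,0,-12,57,245,0,0,0,0,-12,60,258,0,0,0,0,-12,60,258,-20,0,0,0,-12,60,258,-42,0,0,0,-12,60,258,-62,0,0,0,-12,60,258,-80,0,0,0,-12,60,258,-92,0,0,0,-12,60,258,-100,0,0,0,-12,60,258,-105,0,0,0,-12,60,258,-105,0,0,0,-12,60,258,-105,0],
)

```text
clock: 6.95
position: [0.6185, 0.2391, 0.08]
ee_rot: [-0.0, 0.996, -0.087, 0.001]
contact_force: [-0.9, -1.1, -3.3]
width: 0.0229
gripper_force: 40.2
```

```bash
python3 -c "
from h import *
a=snap('side','side2')[170:270,240:350];b=snap('scene','scene2')[140:270,310:450]
cv2.imwrite('pics/c2.png',np.hstack([cv2.resize(a,(396,360),interpolation=2),cv2.resize(b,(388,360),interpolation=2)]))"
```

```text
(no output)
```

View pics/c2.png

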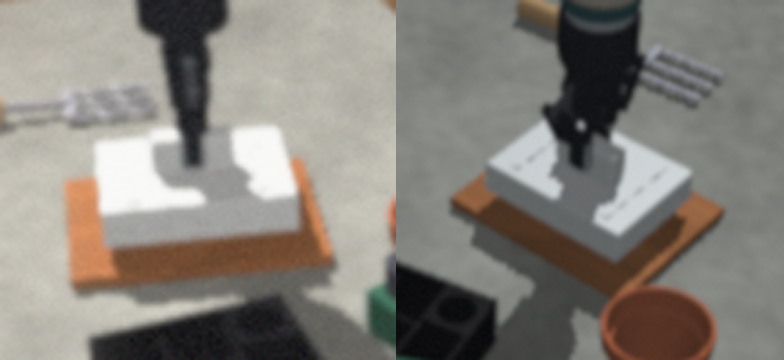

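The cover hovers level, centred and aligned with the board.

Emit:
jog_arm(
  deltas=[0,0,0,0,0,-4,0,0,0,0,0,0,-8,0,0,0,0,0,0,-11,0,0,0,0,0,0,-13,0,0,0,0,0,0,-15,0,0,0,0,0,0,-15,0],
)

```text
clock: 7.65
position: [0.6181, 0.239, 0.0642]
ee_rot: [0.0, 0.996, -0.087, -0.0]
contact_force: [-0.5, 0.0, -2.8]
width: 0.0233
gripper_force: 40.3
```

Emit:
jog_arm(
  deltas=[0,0,0,0,0,-1,0,0,0,0,0,0,-2,0,0,0,0,0,0,-2,0],
)

```text
clock: 7.95
position: [0.6182, 0.2391, 0.064]
ee_rot: [-0.0, 0.996, -0.087, 0.001]
contact_force: [-1.4, -0.2, 6.6]
width: 0.0231
gripper_force: 41.4
```

Emit:
jog_arm(
  deltas=[0,0,0,0,0,0,0.5,0,0,0,0,0,0,1,0,0,0,0,0,0,1,0,0,0,0,0,0,1,0,0,0,0,0,0,1,0,0,0,0,0,0,1,0,0,0,0,0,10,1,0,0,0,0,0,30,1,0,0,0,0,0,60,1,0,0,0,0,0,95,1,0,0,2,-15,-26,125,1,0,0,4,-35,-60,150,1,0,0,6,-58,-100,170,1,0,0,8,-80,-140,186,1,0,0,10,-102,-180,186,1,0,0,12,-124,-220,186,1,0,0,12,-140,-248,186,1,0,0,12,-148,-259,186,1,0,0,12,-148,-259,186,1,0,0,12,-148,-259,186,1],
)

```text
clock: 9.95
position: [0.4708, -0.0194, 0.2488]
ee_rot: [-0.0, 1.0, 0.017, 0.001]
contact_force: [0.5, 0.7, -0.3]
width: 0.0853
gripper_force: 0.0
```

```bash
python3 -c "
from h import *
a=snap('side','side3')[195:265,245:345];w=snap('wrist','w3');print(np.load('pics/w3.npz')['T'][:3,3])
w[:140,:200]=cv2.resize(a,(200,140),interpolation=2);cv2.imwrite('pics/c3.png',w)"
```

```text
[ 0.53671561 -0.01616869  0.38073943]
```

View pics/c3.png

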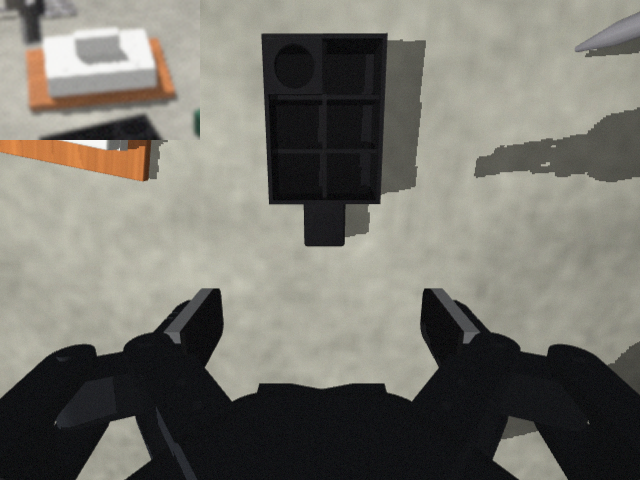

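The cover lies flat on the board (inset). The wrist view shows the round cell centred at about (294,66), the tab at (305–345, 205–245) and the dibber tip at (577,50).

```bash
python3 -c "
from h import *
print(px('w3',[(294,66,.055),(577,50,.065),(262,34,.055),(387,34,.055),(381,203,.055),(270,203,.055),(305,245,.036),(345,245,.036),(324,206,.036)]).round(4))"
```

```text
[[ 0.6064  0.0106  0.055 ]
 [ 0.6254 -0.232   0.065 ]
 [ 0.6307  0.0388  0.055 ]
 [ 0.6347 -0.0701  0.055 ]
 [ 0.4863 -0.0772  0.055 ]
 [ 0.4824  0.0325  0.055 ]
 [ 0.4347 -0.0023  0.036 ]
 [ 0.4363 -0.0456  0.036 ]
 [ 0.4781 -0.0213  0.036 ]]
```

Emit:
jog_arm(
  deltas=[0,0,0,-8,-2,-25,1,0,0,0,-17,-4,-65,1,0,0,0,-17,-4,-105,1,0,0,0,-17,-4,-145,1,0,0,0,-17,-4,-180,1,0,0,0,-17,-4,-205,1,0,0,0,-17,-4,-218,1,0,0,0,-17,-4,-224,1,0,0,0,-17,-4,-224,1,0,0,0,-17,-4,-224,0.7,0,0,0,-17,-4,-224,0.6,0,0,0,-17,-4,-224,0.4,0,0,0,-17,-4,-224,0.2,0,0,0,-17,-4,-224,0.2,0,0,0,-17,-4,-224,0.2,0,0,0,-17,-4,-224,0.2],
  grip_force=60,
)

```text
clock: 11.65
position: [0.4537, -0.0239, 0.0254]
ee_rot: [0.0, 1.0, 0.017, 0.001]
contact_force: [-0.2, 1.7, 5.4]
width: 0.0426
gripper_force: 61.5
```

Emit:
jog_arm(
  deltas=[0,0,0,1,-5,0,0.2,0,0,0,2,-15,0,0.2,0,0,0,3,-30,0,0.2,0,0,0,4,-48,0,0.2,0,0,0,6,-66,0,0.2,0,0,0,8,-84,0,0.2,0,0,0,9,-102,0,0.2,0,0,0,10,-120,0,0.2,0,0,0,12,-138,0,0.2,0,0,0,13,-156,0,0.2,0,0,0,14,-174,0,0.2,0,0,0,16,-190,0,0.2,0,0,0,17,-205,0,0.2,0,0,0,18,-217,0,0.2,0,0,0,18,-227,0,0.2,0,0,0,19,-235,0,0.2,0,0,0,19,-240,0,0.2,0,0,0,19,-242,0,0.2,0,0,0,19,-242,0,0.2,0,0,0,19,-242,0,0.2],
)

```text
clock: 13.65
position: [0.4721, -0.2649, 0.0255]
ee_rot: [-0.001, 1.0, 0.017, 0.0]
contact_force: [0.0, 3.8, 6.4]
width: 0.0429
gripper_force: 61.6
```

```bash
python3 -c "
from h import *
w=snap('wrist','w4')
a=snap('side','side4')[255:335,285:385]
b=snap('scene','scene4')[260:340,240:320]
cv2.imwrite('pics/c4.png',np.vstack([cv2.resize(w,(400,300)),cv2.resize(w[0:150,220:420],(400,300),interpolation=2)]) if 0 else np.hstack([cv2.resize(w,(440,330)),np.vstack([cv2.resize(a,(350,280),interpolation=2),cv2.resize(b,(350,320),interpolation=2)])[:330]]) if 0 else np.vstack([np.hstack([cv2.resize(a,(400,320),interpolation=2),cv2.resize(b,(320,320),interpolation=2)]),np.hstack([cv2.resize(w,(360,270)),cv2.resize(w[0:240,160:480],(360,270))])]))"
```

```text
(no output)
```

View pics/c4.png

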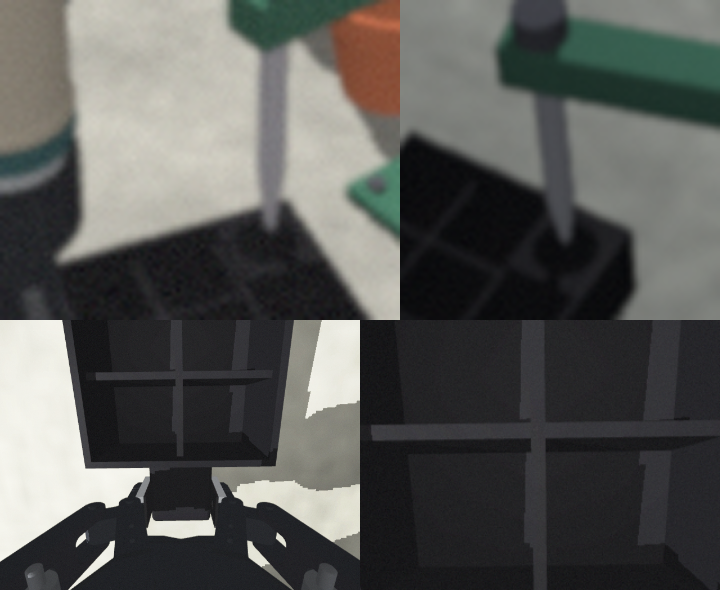

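Emit:
jog_arm(
  deltas=[0,0,0,0,0,0,0.7,0,0,0,0,0,0,1,0,0,0,0,0,0,1,0,0,0,0,0,0,1,0,0,0,0,0,0,1,0,0,0,0,0,8,1,0,0,0,0,0,25,1,0,0,0,-5,5,55,1,0,0,0,-10,10,90,1,0,0,0,-12,15,125,1,0,0,0,-12,20,160,1,0,0,0,-12,25,195,1,0,0,0,-12,30,220,1,0,0,0,-12,30,225,1,0,0,0,-12,30,225,1,0,0,0,-12,30,225,1],
)

```text
clock: 15.4
position: [0.4593, -0.2357, 0.248]
ee_rot: [-0.001, 1.0, 0.017, -0.001]
contact_force: [0.4, 0.2, 0.1]
width: 0.086
gripper_force: 0.0
```

```bash
python3 -c "
from h import *
w=snap('wrist','w5');a=snap('side','side5')[285:335,320:370];b=snap('scene','scene5')[295:345,255:305]
P=[(.6256,-.2317,.055),(.6256,-.2317,.065)]
for f in('w5','side5','scene5'):print(f,proj(f,P).round(1).tolist())
u,v=proj('w5',P)[0].round().astype(int);u0=max(0,u-100);v0=max(0,v-60);print(u0,v0)
g=lambda i:(255*(i/255.)**.5).astype('uint8')
cv2.imwrite('pics/c5.png',g(np.hstack([np.vstack([cv2.resize(a,(300,300),interpolation=2),cv2.resize(b,(300,300),interpolation=2)]),cv2.resize(w[v0:v0+240,u0:u0+200],(500,600),interpolation=2)])))"
```

```text
w5 [[324.1, 26.8], [324.2, 22.7]]
side5 [[351.8, 314.7], [351.9, 311.3]]
scene5 [[280.8, 322.5], [280.4, 319.7]]
224 0
```

View pics/c5.png

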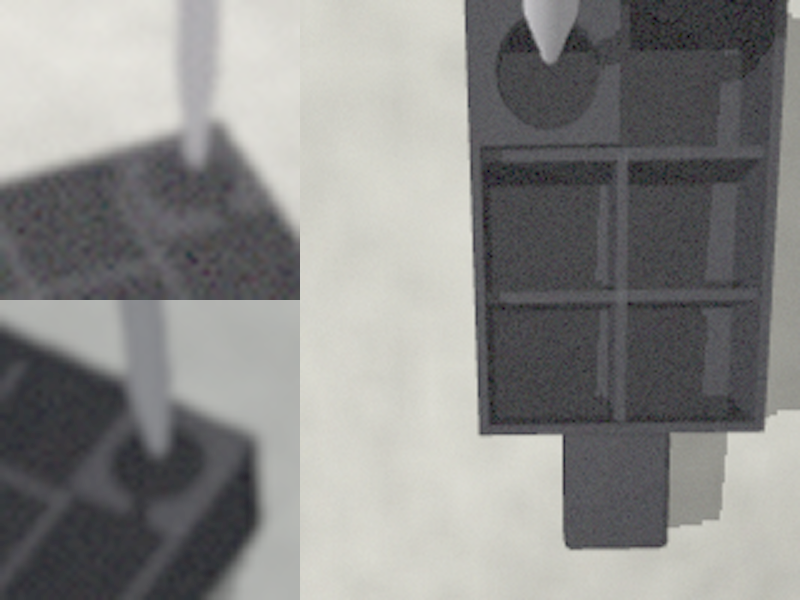

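The last picture shows the tip at crop (549,64) over the round hole, which spans 497–600 across with its lower edge at 130. In the scene crop the hole's centre is about (158,462), with the tip at (160,455).

```bash
python3 -c "
from h import *
f=lambda u,v,z:((u-300)/2.5+224-.3,v/2.5-.3,z)
Q=px('w5',[f(549,64,.065),f(497,78,.055),f(600,78,.055),f(548.5,130,.055),f(480,434,.055),f(764,431,.055)]);print(Q.round(4))
a,b=Q[4],Q[5];y=np.arctan2(a[1]-b[1],-(a[0]-b[0]))if 0 else np.arctan2(-(a-b)[0],(a-b)[1])
m=(a+b)/2;R=np.array([[np.cos(y),-np.sin(y)],[np.sin(y),np.cos(y)]])
print('yaw',np.degrees(y),'len',np.linalg.norm(a-b),'cell from corners',m[:2]+R@[.124,.0265],'from arc',Q[3][:2]+R@[.017,0])
"
```

```text
[[ 0.6236 -0.2311  0.065 ]
 [ 0.6218 -0.2131  0.055 ]
 [ 0.6231 -0.2488  0.055 ]
 [ 0.6062 -0.2316  0.055 ]
 [ 0.5    -0.209   0.055 ]
 [ 0.505  -0.3184  0.055 ]]
yaw 2.6170767598203852 len 0.1094754728390944 cell from corners [ 0.62516712 -0.23157898] from arc [ 0.62323193 -0.23080062]
```

The cell is within about 2 mm of the tip in the one image, and the arm is clear of everything, so I am handing in.

```bash
python3 -c "
from rig import manip
print(manip.sign_off())"
```

```text
the job is handed in; nothing more can be done
None
```

The job is handed in at about 15.5 s of robot time: the cover lies flat and centred on the board, and the tray's round cell measured within about 2 mm of the point under the dibber tip, though the hand-in returned no verdict.

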